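Part the spice tins and file the missing one

TASK

Put the yellow-lidded spice tin back into the packed caddy: its place is directly beside the red-lidded tin, on the side towards the caddy's blue end. Push the red tin and those behind it back against the sprung bookend, without ramming it, to open a gap; the spring closes part of it again, so tip the yellow tin in edge first and use it to press its neighbours apart. Leave it fully down, upright and square in the row, take no other tin out, and leave everything else on the table where it is.

Things in the scene. Friction and masses are not known exactly. Their poses are not given: they have to be found in the camera images.
- caddy: Fixed wooden caddy. An open channel along its own y axis, 56 mm wide inside, floor 8 mm thick, side walls 42 mm high and 8 mm thick (72 mm wide outside). Its +y end (the robot's left) is a blue end plate, 100 mm high, inner face at y = +125 mm. A bookend stands at the other end. Origin: underside, middle of the channel's width; z up.
- bookend (a joint): Dark steel bookend, 10 mm thick, top 106 mm above the table, sliding in the channel. 0: its face to the tins is at caddy y = -49 mm; grows towards -y (away from the blue end) to a hard stop at 0.048 (five tins then fit with 12 mm to spare). Pushed back it resists with a spring, 110 N per m from 0.008, and 1 N of friction; let go, it creeps part of the way back and shoves the tins with it.
- yellow_tin_mid (a point): Loose spice tin, yellow lid, standing on the table to the robot's right of the caddy. 42 mm along its own y, 52 mm along its own x, 100 mm high: a box with a coloured lid as wide as the body (top 14 mm), edges at foot and top rounded by 3 mm. About 60 g. Point: its centre, half-way up (50 mm above its foot). Its 42 mm side goes along the row, either way round.
- red_tin_mid (a point): Loose spice tin with a red lid, standing in the caddy's row, exactly the size and shape of the yellow one. Point: its centre, half-way up (50 mm above its foot). Its axes are parallel to the caddy's. The order of the row varies. The yellow tin belongs directly beside this one, on its +y side (towards the blue end).
- green_tin_mid (a point): Loose spice tin with a green lid, standing in the caddy's row, exactly the size and shape of the yellow one. Point: its centre, half-way up (50 mm above its foot). Its axes are parallel to the caddy's. The order of the row varies.
- white_tin_mid (a point): Loose spice tin with a white lid, standing in the caddy's row, exactly the size and shape of the yellow one. Point: its centre, half-way up (50 mm above its foot). Its axes are parallel to the caddy's. The order of the row varies.
- black_tin_mid (a point): Loose spice tin with a black lid, standing in the caddy's row, exactly the size and shape of the yellow one. Point: its centre, half-way up (50 mm above its foot). Its axes are parallel to the caddy's. The order of the row varies.
- sauce_jar: Jar of sauce with a black lid, 84 mm across, 150 mm high, standing beyond the caddy. Also fixed on the table: a grey power station 202 mm high at the far left edge. Origin: its underside. A bystander.
- camp_mug: Green mug, 80 mm across, 85 mm high. Origin: its underside. A bystander.
- plate: White plate, 150 mm across, 18 mm high, on the orange board. Origin: its underside. A bystander.
- turner: Black and steel turner, 240 mm long, on the fixed orange board (8 mm thick) beyond the caddy. To the right of the yellow tin lies a fixed black hob with a covered frying pan, 92 mm high, its edge at least 40 mm from the tin. Origin: its underside. A bystander.
- thermometer: Yellow and black infrared thermometer, about 125 mm long, 34 mm high, lying on the table. Origin: its underside. A bystander.
Not all that is in view belongs to the job. Leave any purple look-alike of the part that bears white_tin_mid alone. What is shaped like the part that bears red_tin_mid but purple is not meant.

How it is judged:
At the end, for the whole second after the job is handed in: All five tins stand in the channel, upright within 0.06 rad, feet within 4 mm of its floor, within 8 mm of its middle line; the yellow tin is 38 to 52 mm from the red one on its blue-end side, its 42 mm side along the row within 0.12 rad, at rest (y of yellow_tin_mid in the frame of red_tin_mid between 0.038 and 0.052 m and angle between the y axis of yellow_tin_mid and the y axis of caddy, either way round below 0.12 rad and linear speed of yellow_tin below 0.02 m/s and x of red_tin_mid in the frame of caddy between -0.008 and 0.008 m and y of red_tin_mid in the frame of caddy between -0.085 and 0.11 m and z of each of red_tin_mid, green_tin_mid, white_tin_mid, black_tin_mid, yellow_tin_mid in the frame of caddy below 0.062 m and angle between each of red_tin_mid, green_tin_mid, white_tin_mid, black_tin_mid, yellow_tin_mid's own z axis and vertical below 0.06 rad and x of green_tin_mid in the frame of caddy between -0.008 and 0.008 m and y of green_tin_mid in the frame of caddy between -0.085 and 0.11 m and x of white_tin_mid in the frame of caddy between -0.008 and 0.008 m and y of white_tin_mid in the frame of caddy between -0.085 and 0.11 m and x of black_tin_mid in the frame of caddy between -0.008 and 0.008 m and y of black_tin_mid in the frame of caddy between -0.085 and 0.11 m and x of yellow_tin_mid in the frame of caddy between -0.008 and 0.008 m and y of yellow_tin_mid in the frame of caddy between -0.085 and 0.11 m); the robot touches nothing.
It fails at once if another tin is taken out of the caddy (lifted more than 35 mm) (z of any of red_tin_mid, green_tin_mid, white_tin_mid, black_tin_mid in the frame of caddy above 0.093 m).
It fails at once if the bookend is rammed (more than 45 N on it) (contact force between bookend and anything else above 45 N).
It fails at once if a bystander is moved by more than 30 mm (distance of any of sauce_jar, camp_mug, plate, turner, thermometer from where it was at the start of the episode above 0.03 m).
It also fails if it takes over 58 s, if anything falls off the work surface, if the arm or the gripper's body presses on something with over 40 N, if the wrist force passes 120 N, or if a joint passes its speed limit or range.

ROBOT

A 7-joint arm with a two-finger parallel gripper is mounted at the origin on the work surface. World frame = base frame: x ahead of the robot, y to its left, z up, the work surface at z = 0. Lengths are in m, angles in rad, forces in N, time in s.
With the tool pointing down it reaches from about 0.425 to 0.825 m from the base axis. Payload 3.6 kg.
Tool frame: the origin (TCP) lies where the fingers leave the gripper's body, on its centre line; the fingertips stand 73 mm ahead of it and the grasp point (between the pads) lies 54 mm ahead of it; z points along the fingers, y is the line along which they close (so a half turn about z gives the same grasp; the last joint's range is limited). The gripper opens to 85 mm and grips with 20 to 120 N. Pads are 22 mm wide; open, the fingers measure 114 mm over their backs; the gripper's body (76 mm by 85 mm) begins 54 mm behind the grasp point. The pads swing forward as they close: fully open they stand 13 mm farther back than shut.
Start: joints at [-1.155, 0.615, -0.013, 1.423, 0.008, 1.103, -0.04], TCP at [0.278, 0.587, 0.304] pointing down, gripper open.
Joint ranges: [-3.12, 3.12], [-0.3, 2.06], [-1.34, 1.32], [0.26, 2.42], [-1.36, 4.5], [0.01, 1.98], [-2.84, 2.84]. Speed limits (rad/s): [2.79, 2.79, 3.14, 3.14, 3.14, 3.14, 3.14].

INTERFACE

Orientations are given as a unit quaternion [x, y, z, w].
In Python, from station import arm, snapshot, camera_info, ticket gives the robot as it stands. Calls block until the motion is done:
- arm.movep(position, orientation): joint-space move of the TCP to a pose.
- arm.line_to(position, velocity=0.15, ori=None): straight line of the TCP; ori=None keeps the orientation; velocity is the mean speed in m/s.
- arm.move_j(angles): joint-space move.
- arm.move_gripper(opening, effort=None): opening from 0.0 (shut) to 1.0 (fully open); effort is the grip in N (None keeps the last); returns when the fingers have stopped.
- arm.pause(seconds).
- arm.ik(position, orientation): joint angles nearest the present ones, or None.
- snapshot(name): name is "scene" or "side" or "wrist"; returns the picture (384x512x3 uint8, blue, green, red); there is no depth.
- camera_info(name): a dict with "fx", "fy", "cx", "cy" (pixels), "R" (3x3) and "t" (3): a world point X has camera coordinates R X + t; the wrist camera has in their place "T_tool_cam" (4x4, takes a point from camera to tool coordinates, whose origin is the TCP and whose axes are the flange's). Camera axes: x right, y down, z forward; pixel columns grow to the right and rows downward; lengths in m; the calibration is good to about 2 mm. A picture is of the moment at which its call begins: read the wrist's pose just before it. camera_info takes no time and is no camera call.
A pose or a line that the arm cannot do raises arm.MotionError and nothing moves.
- ticket.finish_job(): hands the job in; it is judged then, once.
Readings, each from a call of its own:
- arm.read_time(): time.
- arm.read_joint_positions(): joint angles.
- arm.read_dq(): joint speeds.
- arm.read_effort(): joint torques, N m.
- arm.read_tool_pos(): TCP position.
- arm.read_eef_rot(): TCP orientation.
- arm.read_ft_force(): force on the tool from outside, world axes, zero at the start.
- arm.read_wrist_torque(): the same for the moment, N m.
- arm.read_opening(): opening from 0.0 (shut) to 1.0 (fully open).
- arm.read_finger_force(): force on a finger pad.
Only numpy, scipy, OpenCV 4.12 (cv2) and the standard library are available. Lean on these libraries where they do the work, as an engineer would, in place of code of your own. Each camera call takes 0.05 s, during which the arm holds its last target. There are 200 camera calls.

## Working session

There is one attempt and no reset: what is moved stays moved. The work goes in short steps, each a Python script; the robot and the scene stay as the last script left them, time stands still between calls to the robot, and variables do not carry over. Pictures are saved under pics/ and viewed, at most 10 in all, crops included, and the job is handed in when it is done.

```bash
mkdir -p pics; ls; python3 - <<'E'
from station import arm, snapshot, camera_info
import cv2, numpy as np
for n in ("scene","side"):
    im=snapshot(n); cv2.imwrite(f"pics/{n}0.png",im)
    c=camera_info(n); R=np.array(c["R"]);t=np.array(c["t"]); print(n,c["fx"],c["fy"],c["cx"],c["cy"],(-R.T@t).round(3),R[2].round(2))
print(arm.read_tool_pos(),arm.read_eef_rot(),arm.read_time()); print(camera_info("wrist"))
E
```

```text
pics
scene 420.8370573241689 420.8370573241689 254.42536913656087 190.14596895873285 [1.05  0.755 0.994] [-0.4  -0.55 -0.73]
side 406.00045042359363 406.00045042359363 249.9286388521885 188.28218347116336 [ 0.32  -0.724  0.83 ] [ 0.22  0.7  -0.67]
[0.27824438 0.58684853 0.30283819] [ 2.19517467e-01  9.75607846e-01 -1.16205700e-03 -2.49330736e-04] 0.1
{'fx': 326.8115385527709, 'fy': 326.8115385527709, 'cx': 261.1643943761598, 'cy': 196.7381824800233, 'T_tool_cam': array([[-1.13656940e-03, -9.63896874e-01, -2.66273402e-01,
         6.76060502e-02],
       [ 9.99999142e-01, -1.26895560e-03,  3.25131639e-04,
         1.26946674e-04],
       [-6.51282495e-04, -2.66272804e-01,  9.63897489e-01,
        -6.90378470e-02],
       [ 0.00000000e+00,  0.00000000e+00,  0.00000000e+00,
         1.00000000e+00]])}
```

View pics/scene0.png

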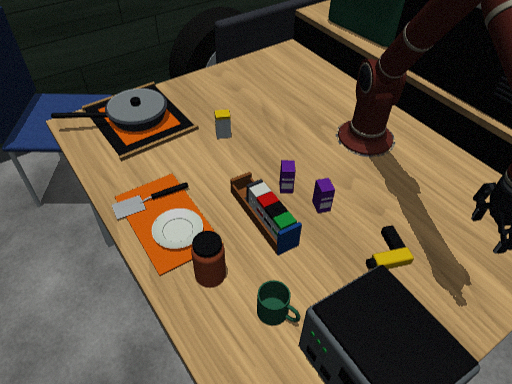

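View pics/side0.png

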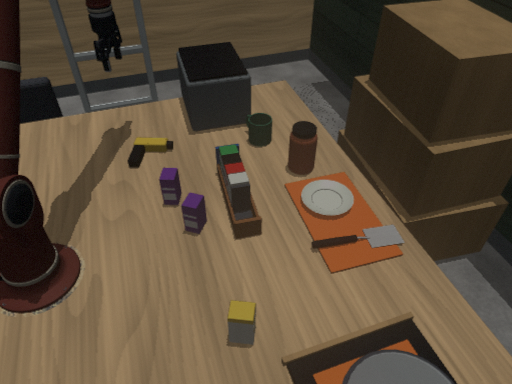

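The caddy is near (265,210) in scene and (237,190) in side. The row from the blue end looks like green, black, red, white. The yellow tin is at (223,123) in scene and (242,322) in side. I'll enlarge both.

```bash
python3 - <<'E'
import cv2, numpy as np
a=cv2.imread("pics/scene0.png"); b=cv2.imread("pics/side0.png")
r=lambda im,x,y,w,h,s:cv2.resize(im[y:y+h,x:x+w],None,fx=s,fy=s,interpolation=cv2.INTER_CUBIC)
A=r(a,220,165,90,95,6);B=r(b,205,135,65,105,5.5)
C=np.zeros((600,800,3),np.uint8)
C[:570,:540]=A; 
B=r(b,205,135,65,105,4);C[:420,540:800]=B
C[430:590,545:665]=r(a,208,102,30,40,4);C[430:590,670:790]=r(b,222,297,40,53,3)[:160,:120] if 0 else cv2.resize(b[297:350,222:262],(120,160),interpolation=cv2.INTER_CUBIC)
cv2.imwrite("pics/crop1.png",C)
E
```

```text
(no output)
```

View pics/crop1.png

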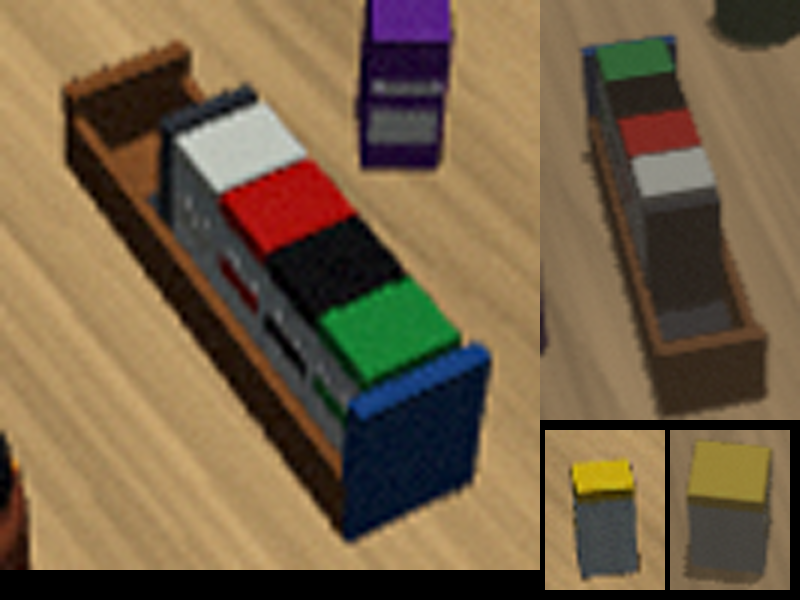

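Row from the blue end: green, black, red, white, bookend. The gap goes between black and red. Now lid corners to world.

```bash
cat > h.py <<'E'
from station import arm, snapshot, camera_info, ticket
import cv2, numpy as np
from scipy.spatial.transform import Rotation as Ro
def ray(n,uv,z,pose=None):
    c=camera_info(n)
    if n=="wrist":
        T=np.eye(4);T[:3,:3]=Ro.from_quat(pose[1]).as_matrix();T[:3,3]=pose[0];W=T@np.array(c["T_tool_cam"]);R=W[:3,:3];o=W[:3,3]
    else:
        R=np.array(c["R"]).T;o=-R@np.array(c["t"])
    d=R@np.array([(uv[0]-c["cx"])/c["fx"],(uv[1]-c["cy"])/c["fy"],1])
    return o+d*(z-o[2])/d[2]
def down(yaw):  # tool z down, tool y axis along world angle yaw
    y=np.array([np.cos(yaw),np.sin(yaw),0]);z=np.array([0,0,-1.]);x=np.cross(y,z)
    return Ro.from_matrix(np.c_[x,y,z]).as_quat()
E
python3 - <<'E'
from h import *
S={"white":[(178,140),(262,100),(305,155),(222,193)],"red":[(222,193),(312,160),(358,215),(268,255)],"black":[(268,255),(358,215),(405,280),(318,315)],"green":[(318,315),(405,280),(460,335),(368,382)]}
D={"green":[(597,43),(668,38),(675,68),(607,80)],"black":[(607,80),(675,68),(685,108),(618,115)],"red":[(618,115),(692,108),(703,145),(632,153)],"white":[(632,153),(705,147),(717,188),(642,196)]}
for k in S:
    p=np.array([ray("scene",(u/6+220,v/6+165),.108) for u,v in S[k]])
    q=np.array([ray("side",((u-540)/4+205,v/4+135),.108) for u,v in D[k]])
    print(k,p.mean(0).round(4),q.mean(0).round(4)); print(p[:,:2].round(3).tolist())
p=np.array([ray("scene",(u/6+220,v/6+165),.108) for u,v in ((178,140),(368,382),(262,100),(460,335))])
print([np.degrees(np.arctan2(*(p[j]-p[i])[:2])) for i,j in((0,1),(2,3))])
print("yellow",np.array([ray("scene",((u-545)/4+208,(v-430)/4+102),.1) for u,v in ((572,465),(630,460),(634,489),(578,494))]).round(4))
print("yellow",np.array([ray("side",((u-670)/3+222,(v-430)*53/160+297),.1) for u,v in ((696,443),(771,447),(766,505),(688,498))]).round(4))
print("blue",[ray("scene",(u/6+220,v/6+165),.1).round(3) for u,v in ((352,410),(490,350))])
print("bk",[ray("scene",(u/6+220,v/6+165),.106).round(3) for u,v in ((162,125),(250,88))])
print("jar",ray("scene",(207,245),.15).round(3))
print("purple",ray("scene",(288,165),.1).round(3),ray("scene",(323,185),.1).round(3))
E
```

```text
white [0.5421 0.086  0.108 ] [0.5447 0.0811 0.108 ]
[[0.565, 0.065], [0.516, 0.066], [0.52, 0.108], [0.568, 0.105]]
red [0.5453 0.1299 0.108 ] [0.5489 0.1256 0.108 ]
[[0.568, 0.105], [0.519, 0.112], [0.522, 0.153], [0.572, 0.149]]
black [0.5495 0.1726 0.108 ] [0.5507 0.1697 0.108 ]
[[0.572, 0.149], [0.522, 0.153], [0.529, 0.197], [0.575, 0.191]]
green [0.5527 0.2149 0.108 ] [0.5559 0.2126 0.108 ]
[[0.575, 0.191], [0.529, 0.197], [0.528, 0.237], [0.579, 0.235]]
[np.float64(4.71395449750794), np.float64(4.264897541486681)]
yellow [[ 0.4487 -0.3228  0.1   ]
 [ 0.4019 -0.3008  0.1   ]
 [ 0.4218 -0.2631  0.1   ]
 [ 0.4662 -0.2839  0.1   ]]
yellow [[ 0.4198 -0.2751  0.1   ]
 [ 0.4673 -0.294   0.1   ]
 [ 0.4506 -0.3335  0.1   ]
 [ 0.4035 -0.3127  0.1   ]]
blue [array([0.59 , 0.239, 0.1  ]), array([0.518, 0.247, 0.1  ])]
bk [array([0.565, 0.051, 0.106]), array([0.514, 0.054, 0.106])]
jar [0.783 0.197 0.15 ]
purple [0.406 0.043 0.1  ] [0.372 0.169 0.1  ]
```

```bash
cat >> h.py <<'E'
PSI=np.radians(-4.5); O=np.array([.5465,.1125,0.])   # caddy estimate
def cw(x,y,z): c,s=np.cos(PSI),np.sin(PSI); return O+np.array([c*x-s*y,s*x+c*y,z])
def tilt(th,flip=0): # hand leaning to caddy -y by th
    ax=np.array([np.cos(PSI),np.sin(PSI),0]); return (Ro.from_rotvec(ax*th)*Ro.from_quat(down(PSI+flip*np.pi))).as_quat()
E
python3 - <<'E'
from h import *
for f in (0,1):
    for n,p,q in (("look",cw(0,.02,.30),tilt(0,f)),("red",cw(0,.016,.139),tilt(0,f)),("redb",cw(0,-.03,.139),tilt(0,f)),("t+",cw(0,-.03,.23),tilt(.6,f)),("t-",cw(0,.05,.23),tilt(-.6,f)),
      ("yel",np.array([.435,-.298,.139]),down(np.radians(-25)+f*np.pi)),("yup",np.array([.435,-.298,.28]),down(np.radians(-25)+f*np.pi))):
        r=arm.ik(p,q); print(f,n,None if r is None else np.round(r,2))
print(Ro.from_quat(tilt(.6)).as_matrix()[:,2])
E
```

```text
0 look [-0.51  0.5   0.37  1.69 -0.21  0.98 -0.15]
0 red [-0.43  0.71  0.26  1.85 -0.29  0.62 -0.07]
0 redb [-0.36  0.7   0.27  1.89 -0.31  0.6   0.02]
0 t+ [ 0.14  0.59 -0.14  1.88 -0.77  0.8   0.53]
0 t- [-0.84  0.77  0.57  1.61  0.17  1.12 -0.53]
0 yel [ 0.3   0.69  0.4   1.95 -0.46  0.59  0.57]
0 yup [-0.05  0.63  1.01  1.83 -0.62  1.03  0.76]
1 look [ 0.02  0.52 -0.46  1.68  0.26  1.01  2.54]
1 red [ 0.02  0.74 -0.46  1.84  0.49  0.68  2.33]
1 redb [ 0.1   0.72 -0.46  1.87  0.5   0.66  2.41]
1 t+ [ 0.74  0.95 -1.27  1.86  0.5   0.71  2.47]
1 t- [-0.3   0.73 -0.37  1.6   0.7   1.37  2.1 ]
1 yel [ 0.86  0.7  -0.46  1.94  0.51  0.62  2.77]
1 yup [-0.11  0.69  1.13  1.83 -0.71  1.1  -2.28]
[ 0.04430134  0.56290187 -0.82533561]
```

```bash
python3 - <<'E'
from h import *
arm.movep(cw(0,.02,.30),tilt(0)); 
p=(arm.read_tool_pos(),arm.read_eef_rot());im=snapshot("wrist")
print(p,arm.read_time()); np.savez("p1.npz",a=p[0],b=p[1])
cv2.imwrite("pics/w1.png",cv2.resize(im,(768,576),interpolation=cv2.INTER_CUBIC))
E
```

```text
(array([0.5477998 , 0.13448355, 0.29981549]), array([ 7.33146679e-01,  6.80070271e-01,  2.41039146e-04, -5.61612380e-04])) 2.0667
```

View pics/w1.png

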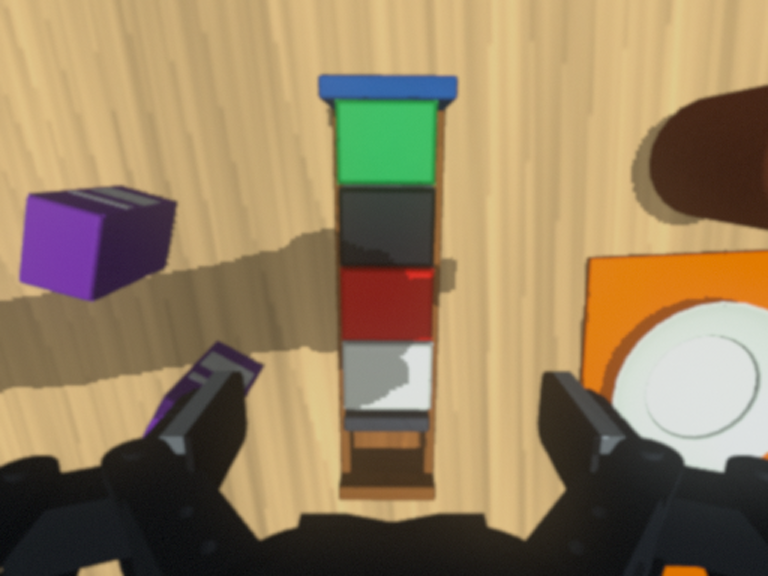

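The wrist picture shows the row centred at column 387, with lid boundaries at rows 102, 184, 267, 341 and 411. The row is packed from bookend to blue plate.

```bash
python3 - <<'E'
from h import *
d=np.load("p1.npz");p=(d["a"],d["b"])
def f(u,v,z):
    w=ray("wrist",(u/1.5,v/1.5),z,p); c,s=np.cos(PSI),np.sin(PSI);e=w-O
    return w[:2].round(4),np.round([c*e[0]+s*e[1],-s*e[0]+c*e[1]],4)
for l,r,v in ((335,438,102),(338,436,185),(340,435,267),(342,434,341),(343,432,411)): print(f(l,v,.108),f(r,v,.108))
print("plate top outer",f(319,76,.1),f(457,76,.1)," near",f(458,97,.1),"far wall",f(340,487,.05),f(435,487,.05))
E
```

```text
(array([0.5266, 0.232 ]), array([-0.0292,  0.1176])) (array([0.5778, 0.2281]), array([0.0221, 0.1177]))
(array([0.5239, 0.1917]), array([-0.0288,  0.0772])) (array([0.5747, 0.1879]), array([0.0222, 0.0773]))
(array([0.5204, 0.1484]), array([-0.0289,  0.0337])) (array([0.5719, 0.1444]), array([0.0228, 0.0338]))
(array([0.5171, 0.1057]), array([-0.0288, -0.0091])) (array([0.569 , 0.1017]), array([ 0.0233, -0.009 ]))
(array([0.5131, 0.0619]), array([-0.0293, -0.0531])) (array([0.5655, 0.0579]), array([ 0.0232, -0.0529]))
plate top outer (array([0.5191, 0.2458]), array([-0.0378,  0.1308])) (array([0.5888, 0.2405]), array([0.0321, 0.1309]))  near (array([0.5889, 0.2305]), array([0.033, 0.121])) far wall (array([ 0.4956, -0.0324]), array([-0.0394, -0.1485])) (array([ 0.5671, -0.0379]), array([ 0.0324, -0.1483]))
```

```bash
sed -i 's/O=np.array(\[.5465,.1125,0.\])/O=np.array([.5435,.1085,0.])/' h.py; python3 - <<'E'
from h import *
q=tilt(0)
arm.line_to(cw(0,.0165,.20),velocity=.2,ori=q)
arm.line_to(cw(0,.0165,.142),velocity=.12)
arm.move_gripper(0.45,effort=20)
f0=arm.read_ft_force();print(arm.read_opening(),f0)
for y in (0,-.015,-.0275):
    arm.line_to(cw(0,y,.142),velocity=.05); print(y,arm.read_ft_force().round(2),arm.read_time())
arm.move_gripper(0.95)
arm.line_to(cw(0,-.0275,.22),velocity=.25)
arm.line_to(cw(0,.02,.30),velocity=.3)
p=(arm.read_tool_pos(),arm.read_eef_rot());im=snapshot("wrist")
print(p,arm.read_time()); np.savez("p2.npz",a=p[0],b=p[1])
cv2.imwrite("pics/w2.png",cv2.resize(im,(768,576),interpolation=cv2.INTER_CUBIC))
E
```

```text
0.6066241199028035 [-1.0676823  -0.31169579  5.89982587]
0 [-0.48  2.4   6.79] 4.2333
-0.015 [-0.97  5.28  6.27] 4.6833
-0.0275 [-1.23  6.28  7.31] 5.0833
(array([0.5444958 , 0.12890352, 0.29921747]), array([ 7.33872925e-01,  6.79286161e-01, -8.37786945e-04, -3.74603809e-04])) 6.45
```

View pics/w2.png

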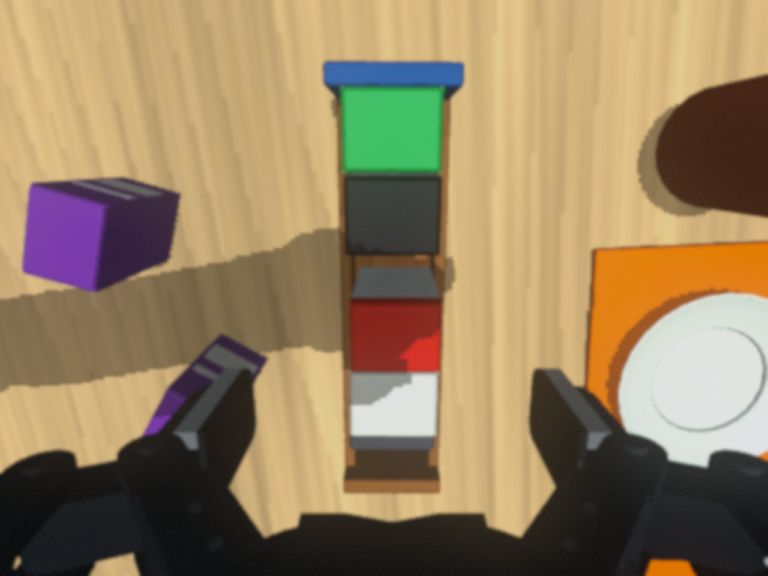

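The gap is open between rows 253 and 300, about 25 mm. Next, the yellow tin.

```bash
python3 - <<'E'
from h import *
d=np.load("p2.npz");p=(d["a"],d["b"])
def f(u,v,z):
    w=ray("wrist",(u/1.5,v/1.5),z,p); c,s=np.cos(PSI),np.sin(PSI);e=w-O
    return np.round([c*e[0]+s*e[1],-s*e[0]+c*e[1]],4)
print("black",f(345,253,.108),f(440,253,.108),"red",f(351,299,.108),f(440,299,.108),f(351,372,.108),f(439,372,.108),"white",f(351,437,.108),f(437,437,.108),"plate",f(324,62,.1),f(463,62,.1))
arm.movep([.435,-.298,.28],down(np.radians(-25)))
p=(arm.read_tool_pos(),arm.read_eef_rot());im=snapshot("wrist")
print(p,arm.read_joint_positions().round(2),arm.read_time()); np.savez("p3.npz",a=p[0],b=p[1])
cv2.imwrite("pics/w3.png",cv2.resize(im,(768,576),interpolation=cv2.INTER_CUBIC))
E
```

```text
black [-0.0263  0.0396] [0.0248 0.0396] red [-0.0236  0.0139] [0.0255 0.0139] [-0.0246 -0.0298] [ 0.0261 -0.0298] white [-0.0255 -0.072 ] [ 0.026  -0.0719] plate [-0.0351  0.1353] [0.0346 0.1353]
(array([ 0.43612679, -0.29656464,  0.27979508]), array([ 8.42587631e-01,  5.38558925e-01,  4.77630105e-04, -3.73409057e-04])) [ 0.2   0.49  0.53  1.82 -0.31  0.91  0.44] 8.1167
```

View pics/w3.png

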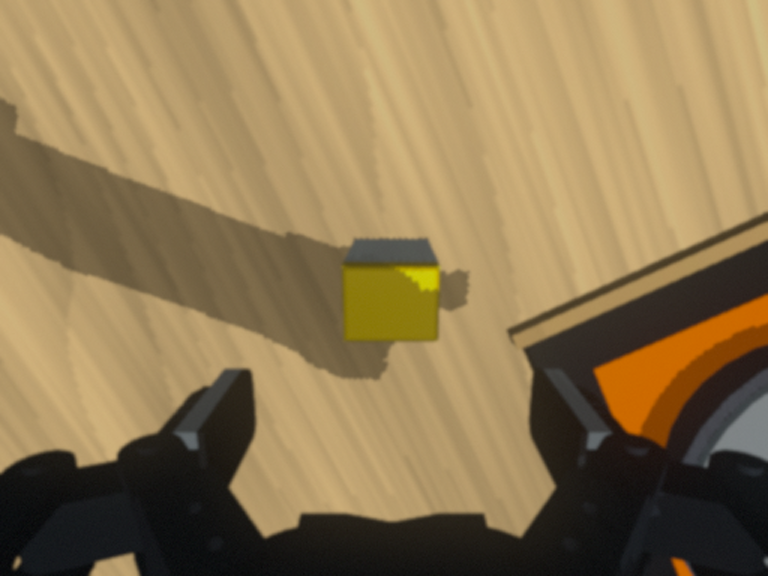

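The yellow lid spans (343–440, 265–341) and is square to the gripper. I'll grip it and carry it to the pre-insert pose.

```bash
cat >> h.py <<'E'
def pose(th,cy,cz,L=.134,x=0.): # low (-y) foot corner of the held tin at caddy (cy,cz)
    s,c=np.sin(th),np.cos(th); return cw(x,cy+.021*c-L*s,cz+.021*s+L*c),tilt(th)
E
python3 - <<'E'
from h import *
d=np.load("p3.npz");p=(d["a"],d["b"])
w=np.array([ray("wrist",(u/1.5,v/1.5),.1,p) for u,v in ((343,265),(440,265),(439,341),(344,341))]);m=w.mean(0)
print(w[:,:2].round(4).tolist(),m, np.degrees(np.arctan2(*(w[1]-w[0])[1::-1])))
assert np.hypot(*(m[:2]-[.435,-.298]))<.015
q=down(np.radians(-25)); 
arm.line_to([m[0],m[1],.2],velocity=.2,ori=q); arm.line_to([m[0],m[1],.134],velocity=.12)
arm.move_gripper(.45,effort=100); print(arm.read_opening(),arm.read_finger_force())
arm.line_to([m[0],m[1],.30],velocity=.2)
pos,qq=pose(.52,.0215,.175); arm.movep(pos,qq)
print(pos,arm.read_tool_pos(),arm.read_joint_positions().round(2),arm.read_time(),arm.read_opening(),arm.read_ft_force())
im=snapshot("side");im2=snapshot("scene")
cv2.imwrite("pics/s4.png",np.hstack([cv2.resize(im[90:230,180:290],None,fx=3.5,fy=3.5),cv2.resize(im2[90:230,200:310],None,fx=3.5,fy=3.5)]))
E
```

```text
[[0.4194, -0.2719], [0.4649, -0.2931], [0.4478, -0.3313], [0.4013, -0.3097]] [ 0.43334802 -0.30147049  0.1       ] -24.895212824140582
0.5951245088913942 103.8595962524414
[0.54139277 0.08172506 0.30172225] [0.54166782 0.07995052 0.30166386] [-0.11  0.48  0.21  1.81 -0.75  1.    0.45] 12.3 0.5918708725893291 [-0.35132079 -0.44623174 -0.41226694]
```

View pics/s4.png

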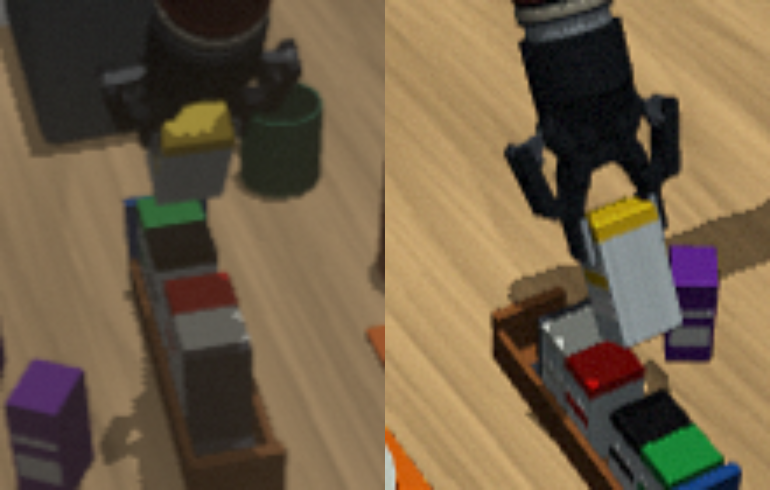

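The tin is held square, tilted, with its foot edge over the gap. Now inserting with force checks.

```bash
python3 - <<'E'
from h import *
Z=.108; f0=arm.read_ft_force()
steps=[(.52,.0215,Z+.01),(.52,.0215,Z-.009),(.52,.010,Z-.011),(.52,.002,Z-.013),(.40,-.002,Z-.014),(.27,-.005,Z-.015),(.14,-.007,Z-.017),(0,-.008,Z-.020)]
for i,s in enumerate(steps):
    P,q=pose(*s); arm.line_to(P,velocity=.08 if i==0 else .04,ori=q)
    f=arm.read_ft_force()-f0; print(s,f.round(1),(arm.read_tool_pos()-P).round(4),round(arm.read_time(),2))
    if np.linalg.norm(f)>22: print("STOP");break
im=snapshot("side");im2=snapshot("scene")
cv2.imwrite("pics/s5.png",np.hstack([cv2.resize(im[90:230,180:290],None,fx=3.5,fy=3.5),cv2.resize(im2[90:260,200:310],None,fx=3.5,fy=3.5)[-490:]]))
E
```

```text
(0.52, 0.0215, 0.118) [0.5 0.1 0.5] [0.0003 0.     0.0002] 13.26
(0.52, 0.0215, 0.099) [-0.   0.4  1.9] [-0.     -0.     -0.0001] 13.88
(0.52, 0.01, 0.097) [0.7 4.9 4.7] [-0.0002  0.0014  0.0007] 14.32
(0.52, 0.002, 0.095) [-0.2  9.  14.3] [0.0002 0.005  0.0032] 14.68
(0.4, -0.002, 0.094) [ 0.4  8.3 10.6] [0.0005 0.0042 0.0023] 15.13
(0.27, -0.005, 0.093) [-3.   5.  17.2] [0.001  0.0029 0.0034] 15.64
(0.14, -0.007, 0.091) [-9.6 -3.6 40. ] [ 0.0011 -0.0018  0.0071] 16.18
STOP
```

View pics/s5.png

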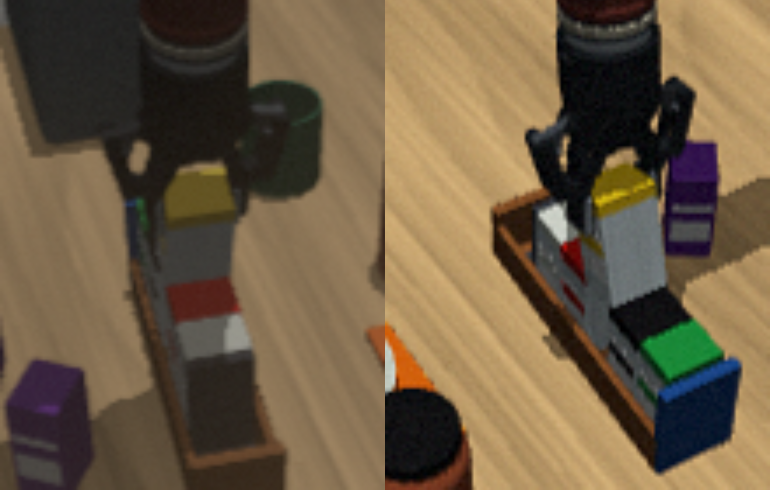

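The red tin yielded less than commanded because the arm is compliant, so the yellow tin's +y foot edge landed on the black lid. I'll back up and servo on the actual pose.

```bash
cat >> h.py <<'E'
def actual(L=.134):
    e=arm.read_tool_pos()-O; R=Ro.from_quat(arm.read_eef_rot()).as_matrix()[:,2]; c,s=np.cos(PSI),np.sin(PSI)
    y=-s*e[0]+c*e[1]; th=np.arctan2(-s*R[0]+c*R[1],-R[2])
    return th, y-.021*np.cos(th)+L*np.sin(th), e[2]-.021*np.sin(th)-L*np.cos(th), c*e[0]+s*e[1]
E
python3 - <<'E'
from h import *
Z=.108; f0=np.array([-.35,-.45,-.41])
def go(s,v=.04):
    P,q=pose(*s); arm.line_to(P,velocity=v,ori=q); f=arm.read_ft_force()-f0; a=actual()
    print(np.round(s,3),"act",np.round(a,4),"face",round(a[1]-(Z-a[2])*np.tan(a[0]),4),f.round(1),round(arm.read_time(),2)); return a,f
print(np.round(actual(),4))
go((.27,-.004,Z-.010)); go((.45,.000,Z-.008))
cy=.000
for i in range(8):
    cy-=.003; a,f=go((.45,cy,Z-.012))
    if a[1]-(Z-a[2])*np.tan(a[0])<-.009 or np.linalg.norm(f)>28: break
E
```

```text
[ 0.1439 -0.0083  0.0981  0.0013]
[ 0.27  -0.004  0.098] act [ 0.2675 -0.0051  0.0976  0.0004] face -0.0079 [ 0.5  2.4 -1. ] 16.82
[0.45 0.   0.1 ] act [ 4.475e-01 -6.000e-04  9.940e-02 -1.000e-04] face -0.0048 [ 0.9  1.1 -0.5] 17.48
[ 0.45  -0.003  0.096] act [4.54e-01 2.00e-04 9.74e-02 4.00e-04] face -0.005 [0.4 5.2 4.7] 17.75
[ 0.45  -0.006  0.096] act [ 4.553e-01 -2.300e-03  9.760e-02  1.000e-04] face -0.0073 [1.1 5.1 6.6] 18.0
[ 0.45  -0.009  0.096] act [ 4.566e-01 -4.500e-03  9.810e-02  1.000e-04] face -0.0094 [0.5 6.7 7.7] 18.25
```

```bash
python3 - <<'E'
from h import *
im=snapshot("side");im2=snapshot("scene")
cv2.imwrite("pics/s6.png",np.hstack([cv2.resize(im[125:215,195:275],None,fx=5,fy=5,interpolation=cv2.INTER_CUBIC),cv2.resize(im2[120:210,230:310],None,fx=5,fy=5,interpolation=cv2.INTER_CUBIC)]))
E
```

```text
(no output)
```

View pics/s6.png

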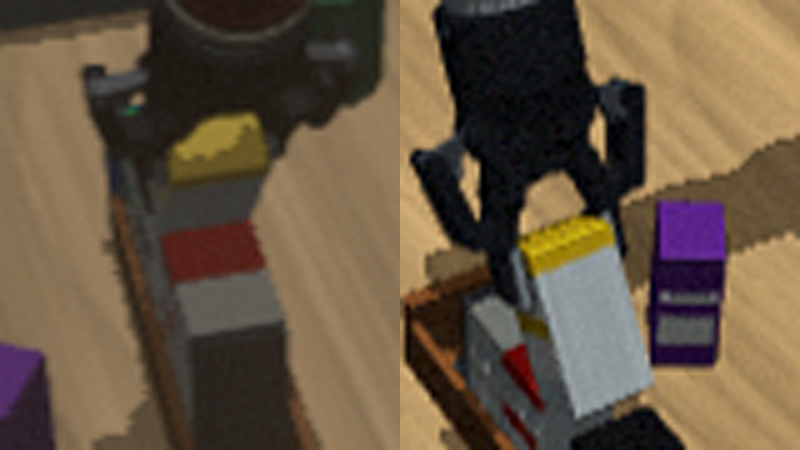

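```bash
python3 - <<'E'
from h import *
c=camera_info("scene");R=np.array(c["R"]).T;o=-R@np.array(c["t"]); X=np.array([np.cos(PSI),np.sin(PSI),0]);Y=np.array([-X[1],X[0],0])
def pl(u,v,x):
    d=R@np.array([((u-400)/5+230-c["cx"])/c["fx"],(v/5+120-c["cy"])/c["fy"],1]); w=o+d*((x-(o-O)@X)/(d@X)); return np.array([(w-O)@Y,w[2]])
for A,B,x in (((527,253),(578,416),.026),((612,233),(652,383),-.026)):
    a,b=pl(*A,x),pl(*B,x); print(a.round(4),b.round(4),np.linalg.norm(a-b).round(4),"tilt",np.arctan2(b[0]-a[0],a[1]-b[1]).round(3))
th,cy,cz,x=actual();print("model +y corner",cy+.042*np.cos(th),cz+.042*np.sin(th), "th",th)
E
```

```text
[-0.011   0.2057] [0.0471 0.1305] 0.0951 tilt 0.658
[-0.0071  0.1997] [0.0421 0.1246] 0.0898 tilt 0.581
model +y corner 0.03317498999901304 0.1165958351152393 th 0.4564874094502552
```

The tin has turned about 0.16 rad in the grip. I'll lift clear, grip at 120 N, and measure the slip from the foot edge in the wrist camera.

```bash
python3 - <<'E'
from h import *
arm.move_gripper(.45,effort=120)
p=arm.read_tool_pos(); arm.line_to(p+[0,.008,.02],velocity=.08)
im=snapshot("wrist"); cv2.imwrite("pics/w7.png",cv2.resize(im,(768,576),interpolation=cv2.INTER_CUBIC))
T=np.linalg.inv(np.array(camera_info("wrist")["T_tool_cam"]));c=camera_info("wrist")
for d in (0,.05,.1,.15,.2,.25):
    r=[]
    for x,z in ((.021,.080),(.021,-.020)): # rel. grasp point, z forward; extra lean d moves foot to +tool x
        X=np.array([x*np.cos(d)+z*np.sin(d),0,.054-x*np.sin(d)+z*np.cos(d),1]); k=T@X; r.append(round((c["cy"]+c["fy"]*k[1]/k[2])*1.5))
    print(d,r)
print(arm.read_time())
E
```

```text
0 [273, 370]
0.05 [264, 376]
0.1 [256, 382]
0.15 [247, 389]
0.2 [239, 395]
0.25 [230, 402]
19.075
```

View pics/w7.png

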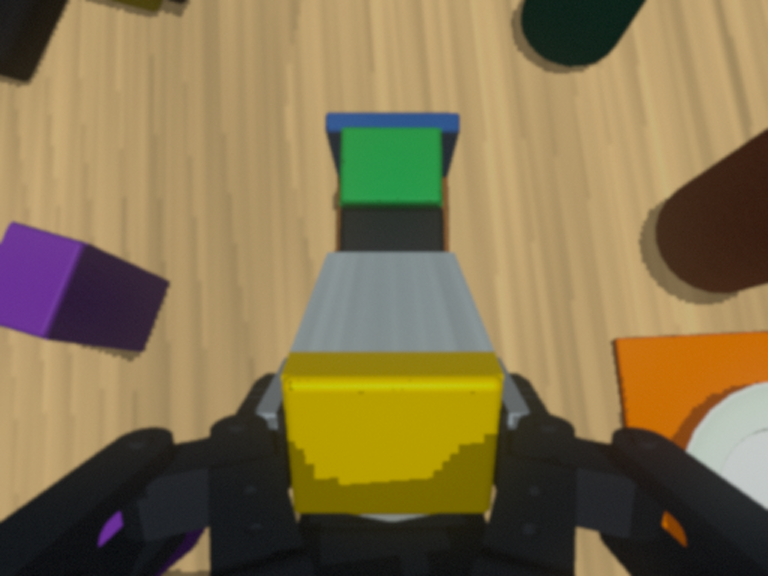

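The foot edge is at row 252 and the top edge at row 384, so the slip is about 0.12 rad. From here I'll track the slip with code and continue.

```bash
cat >> h.py <<'E'
from scipy.optimize import brentq
CI=camera_info("wrist");TI=np.linalg.inv(np.array(CI["T_tool_cam"]))
def footrow(d,x=.021,z=.080):
    k=TI@np.array([x*np.cos(d)+z*np.sin(d),0,.054-x*np.sin(d)+z*np.cos(d),1]); return CI["cy"]+CI["fy"]*k[1]/k[2]
def delta():
    g=snapshot("wrist")[:,255:268].mean(1); yel=g[:,2]-g[:,0]; i=int(np.argmax((yel>50)&(np.arange(384)>190)))  # first lid row
    b=g.mean(1); j=i-6
    ref=b[i-12:i-5].mean()
    while j>100 and b[j]>.72*ref: j-=1
    return brentq(lambda d:footrow(d)-(j+.5),-.5,.6),j,i,round(ref)
def pose2(th,cy,cz,dl):
    u=np.array([-np.sin(th),np.cos(th)]);v=np.array([np.cos(th),np.sin(th)]);t=th-dl
    g=np.array([cy,cz])+.021*v+.080*u+.054*np.array([-np.sin(t),np.cos(t)]); return cw(0,*g),tilt(t)
def actual2(dl):
    e=arm.read_tool_pos()-O; R=Ro.from_quat(arm.read_eef_rot()).as_matrix()[:,2]; c,s=np.cos(PSI),np.sin(PSI)
    k=np.array([-s*R[0]+c*R[1],R[2]]); th=np.arctan2(k[0],-k[1])+dl
    u=np.array([-np.sin(th),np.cos(th)]);v=np.array([np.cos(th),np.sin(th)])
    C=np.array([-s*e[0]+c*e[1],e[2]])+.054*k-.080*u-.021*v; return th,C[0],C[1]
Z=.108;F0=np.array([-.35,-.45,-.41])
def go(th,cy,cz,dl,v=.04):
    P,q=pose2(th,cy,cz,dl); arm.line_to(P,velocity=v,ori=q); f=arm.read_ft_force()-F0; a=actual2(dl)
    print(np.round([th,cy,cz],3),"act",np.round(a,4),"face",round(a[1]-(Z-a[2])*np.tan(a[0]),4),f.round(1),round(arm.read_time(),2)); return a,f
E
python3 - <<'E'
from h import *
d=delta();print(d); dl=d[0]
if not .08<dl<.16: raise SystemExit
go(.5,.016,Z+.004,dl); a,f=go(.5,.016,Z-.010,dl)
cy=.016
for i in range(12):
    cy-=.003; a,f=go(.5,cy,Z-.012,dl)
    if a[1]-(Z-a[2])*np.tan(a[0])<-.008 or np.linalg.norm(f)>20: break
    if i%3==2: dd=delta(); print(dd); 
print(delta())
E
```

```text
(0.12534431398593132, 167, 235, 138)
[0.5   0.016 0.112] act [0.4997 0.0158 0.1117] face 0.0179 [ 0.2  0.8 -0.5] 19.62
[0.5   0.016 0.098] act [0.4999 0.0158 0.0977] face 0.0101 [0.8 1.  0.3] 20.12
[0.5   0.013 0.096] act [0.5017 0.014  0.0965] face 0.0078 [-0.3  3.6  1.1] 20.38
[0.5   0.01  0.096] act [0.5016 0.011  0.0965] face 0.0047 [0.5 4.3 1.8] 20.62
[0.5   0.007 0.096] act [0.5013 0.0078 0.0965] face 0.0015 [1.6 5.  2. ] 20.88
(0.13415402575834828, 166, 235, 134)
[0.5   0.004 0.096] act [0.5013 0.0048 0.0965] face -0.0015 [1.2 5.8 4. ] 21.18
[0.5   0.001 0.096] act [0.5014 0.0019 0.0964] face -0.0045 [1.6 5.1 3.2] 21.43
[ 0.5   -0.002  0.096] act [ 0.5015 -0.001   0.0965] face -0.0074 [1.4 5.6 3.2] 21.68
(0.13415402575834828, 166, 235, 137)
[ 0.5   -0.005  0.096] act [ 0.5017 -0.0039  0.0964] face -0.0102 [2.4 6.  3.6] 21.98
(0.13415402575834828, 166, 235, 138)
```

Red's face is now at about -10 mm, so the gap is about 49 mm with no further slip. I'll bring the tin upright.

```bash
python3 - <<'E'
from h import *
dl=.132
for th,d in ((.4,.012),(.3,.013),(.2,.014),(.1,.015),(.0,.017),(.0,.030)):
    a,f=go(th,-.0105+d*np.tan(th)-.001,Z-d,dl)
    if np.linalg.norm(f)>20: print("STOP");break
print(delta())
E
```

```text
[ 0.4   -0.006  0.096] act [ 0.4019 -0.0054  0.0961] face -0.0105 [1.9 5.9 1.5] 22.49
[ 0.3   -0.007  0.095] act [ 0.302  -0.0072  0.0948] face -0.0113 [1.6 6.1 0.2] 22.95
[ 0.2   -0.009  0.094] act [ 0.2018 -0.0088  0.0936] face -0.0117 [ 1.4  5.8 -0.5] 23.41
[ 0.1   -0.01   0.093] act [ 0.102  -0.01    0.0927] face -0.0116 [0.7 5.1 0.2] 23.87
[ 0.    -0.012  0.091] act [ 0.002  -0.0113  0.0908] face -0.0113 [ 1.1  5.4 -1.5] 24.33
[ 0.    -0.012  0.078] act [ 0.0022 -0.0113  0.0781] face -0.0114 [ 1.6  5.  -0.9] 24.81
(0.09997749560663949, 170, 235, 102)
```

```bash
python3 - <<'E'
from h import *
dl=.132
for z in (.055,.035,.02,.013,.010,.008,.006):
    a,f=go(0,-.0105,z,dl,.05)
    if np.linalg.norm(f)>15: print("STOP");break
E
```

```text
[ 0.    -0.01   0.055] act [-0.0011 -0.0112  0.0543] face -0.0112 [ 0.6  3.5 -2.2] 25.47
[ 0.    -0.01   0.035] act [-0.0003 -0.0105  0.0343] face -0.0105 [ 0.6  2.6 -2. ] 26.02
[ 0.   -0.01  0.02] act [-0.0001 -0.0104  0.0194] face -0.0104 [ 0.1  3.1 -1.8] 26.47
[ 0.    -0.01   0.013] act [-0.0001 -0.0104  0.0125] face -0.0104 [ 2.3  3.4 -1.3] 26.76
[ 0.   -0.01  0.01] act [ 0.0001 -0.0104  0.0098] face -0.0104 [ 0.9  3.9 -1.2] 27.01
[ 0.    -0.01   0.008] act [ 0.0006 -0.0104  0.0088] face -0.0104 [0.  3.6 5.8] 27.26
[ 0.    -0.01   0.006] act [ 0.0014 -0.0104  0.0087] face -0.0105 [-4.   4.3 18.9] 27.51
STOP
```

```bash
python3 - <<'E'
from h import *
P,q=pose2(0,-.0105,.008,.132); arm.line_to(P,velocity=.03)
arm.move_gripper(.95)
tz=Ro.from_quat(q).as_matrix()[:,2]; arm.line_to(P-.10*tz,velocity=.15)
arm.line_to(cw(0,.02,.30),velocity=.2,ori=tilt(0)); arm.pause(.5)
p=(arm.read_tool_pos(),arm.read_eef_rot());im=snapshot("wrist"); print(arm.read_time())
hsv=cv2.cvtColor(im,cv2.COLOR_BGR2HSV);H,S,V=hsv[...,0].astype(int),hsv[...,1],hsv[...,2]
roi=np.zeros(H.shape,bool);roi[40:330,215:310]=1
M={"green":(abs(H-65)<15)&(S>150),"yellow":(abs(H-27)<5)&(S>200),"red":((H<6)|(H>174))&(S>150),"black":(V<55)&(S<60),"white":(S<25)&(V>120)}
for k,m in M.items():
    m=(m&roi).astype(np.uint8); n,lab,st,_=cv2.connectedComponentsWithStats(m); 
    if n<2: print(k,"none");continue
    i=1+np.argmax(st[1:,4]); x,y,w,h,A=st[i]; r=cv2.minAreaRect(np.argwhere(lab==i)[:,::-1].astype(np.float32))
    def f(u,v): e=ray("wrist",(u,v),.108,p)-O; return np.round([np.cos(PSI)*e[0]+np.sin(PSI)*e[1],-np.sin(PSI)*e[0]+np.cos(PSI)*e[1]],4)
    print(k,st[i],f(x,y),f(x+w,y+h),"size",(f(x+w,y)-f(x,y+h)).round(4),"ang",r[2])
print(im[60:310:5,261].tolist())
E
```

```text
29.9833
green [ 226   57   69   58 3716] [-0.0264  0.1232] [0.0258 0.0815] size [0.0523 0.0416] ang 90.0
yellow [ 230  167   63   49 2995] [-0.0256  0.0408] [ 0.0263 -0.001 ] size [0.0519 0.0416] ang 90.0
red [ 233  218   58   42 2393] [-0.0242 -0.0027] [ 0.0256 -0.0415] size [0.0498 0.0388] ang 90.0
black [235 162   7   3   9] [-0.0214  0.0448] [-0.0158  0.0424] size [0.0057 0.0024] ang 18.434947967529297
white [ 233  262   57   42 2330] [-0.0251 -0.0434] [ 0.0257 -0.0854] size [0.0509 0.042 ] ang 90.0
[[94, 180, 57], [100, 187, 63], [100, 187, 62], [102, 188, 61], [101, 188, 61], [102, 188, 62], [100, 187, 61], [100, 185, 59], [100, 187, 61], [99, 187, 60], [91, 176, 54], [36, 57, 37], [60, 67, 58], [60, 67, 60], [58, 63, 58], [59, 64, 59], [58, 63, 59], [55, 60, 59], [55, 60, 59], [55, 61, 59], [53, 59, 59], [34, 50, 54], [0, 195, 207], [8, 134, 152], [13, 135, 154], [9, 134, 152], [7, 134, 153], [3, 132, 151], [12, 133, 152], [12, 133, 152], [6, 132, 152], [10, 95, 124], [26, 42, 134], [27, 42, 133], [28, 42, 133], [30, 42, 132], [33, 43, 133], [36, 46, 134], [37, 46, 133], [38, 48, 132], [79, 84, 130], [218, 221, 217], [218, 222, 219], [218, 222, 219], [217, 222, 219], [218, 222, 219], [217, 222, 218], [217, 222, 218], [214, 221, 216], [91, 89, 88]]
```

```bash
python3 -c "
from station import ticket
print(ticket.finish_job())"
```

```text
the job is handed in; nothing more can be done
None
```

I put the yellow tin between the red and black tins and handed the job in at about 30 s; the last wrist picture showed all five lids flush and square in the row, but no verdict came back.

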